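# Pack the sample jars and secure the transport case

## Robot

A 6-joint arm with a two-finger parallel gripper is mounted at the origin on the work surface. World frame = base frame: x ahead of the robot, y to its left, z up, the work surface at z = 0. Lengths are in m, angles in rad, forces in N, time in s.
With the tool pointing down it reaches from about 0.225 to 0.875 m from the base axis. Payload 3.4 kg.
Tool frame: the origin (TCP) lies at the very end of the fingers, on their centre line; the grasp point (between the pads) lies manip.grip_point_offset behind it (manip.grip_point_offset is the distance from the TCP to the grasp point, in m); z points along the fingers, y is the line along which they close (so a half turn about z gives the same grasp; the last joint's range is limited). The gripper opens to 85 mm and grips with 20 to 120 N. Pads are 22 mm wide; open, the fingers measure 114 mm over their backs; the gripper's body (76 mm by 85 mm) begins 54 mm behind the grasp point. The pads swing forward as they close: fully open they stand 13 mm farther back than shut.
Start: joints at [1.108, 0.276, 1.505, -0, 1.361, -0.121], TCP at [0.193, 0.542, 0.231] pointing down, gripper open.
Joint ranges: [-2.89, 2.89], [-0.75, 2.08], [0.22, 2.7], [-1.18, 4.32], [0.11, 2.71], [-2.7, 2.7]. Speed limits (rad/s): [2.57, 2.57, 3.14, 3.14, 3.14, 3.14].

## Interface

Orientations are given as a unit quaternion [w, x, y, z].
In Python, from rig import manip gives the robot as it stands.
- The arm moves only by the shell command python3 -m pendant 'ROWS' [FORCE]. ROWS is JSON, a list of rows, each an object of numbers: "jaw": the opening, from -1 (shut) to 1 (fully open); "tx", "ty", "tz": the shift along the world's x, y, z in cm; "ax", "ay", "az": the turn, a rotation vector about the world's x, y, z in degrees. In form: [{"jaw": .., "tx": .., "ty": .., "tz": .., "ax": .., "ay": .., "az": ..}, ...]. A call has 1 to 10 rows; each row is the pose to reach, as a shift and turn from the pose commanded when the call began; what a row does not reach only later rows make up. A row lasts 1/8 s, in which the tool goes at most 62.5 mm and 10.7 degrees, less where a joint would pass 70% of its speed; a pose out of reach is approached as far as the arm can. A call with a gripper value outside its range is refused whole. The fingers move at their own pace and stop on an object; FORCE is the grip in N (left out, the last holds). Time passes only in rows, so rows that repeat a pose let the fingers close. It gives the time, the measured TCP pose, the force, the opening and the grip force at its end, in the units of the state.
- manip.get_state(): the state, without advancing time (a new reading comes with each control period).
- manip.get_image(name): name is "scene" or "top"; returns a dict with "pixels" (480x640x3 uint8, blue, green, red), "depth" (480x640 float32, m along the optical axis (not along the pixel's ray), 0 where there is no reading), "fx", "fy", "cx", "cy" (pixels), "pose" (4x4, takes a point from camera to world coordinates). Camera axes: x right, y down, z forward; pixel columns grow to the right and rows downward; lengths in m; the calibration is good to about 2 mm. A picture is of the moment at which its call begins.
- manip.sign_off(): hands the job in; it is judged then, once.
The state is a dict: "clock": time; "qpos": joint angles; "qd": joint speeds; "effort": joint torques, N m; "position": TCP position; "ee_rot": TCP orientation; "contact_force": force on the tool from outside, world axes, zero at the start; "moment": the same for the moment, N m; "width": finger opening in m; "gripper_force": force on a finger pad.
Only numpy, scipy, OpenCV 4.12 (cv2) and the standard library are available. Lean on these libraries where they do the work, as an engineer would, in place of code of your own. Each camera call takes 0.05 s, during which the arm holds its last target. There are 200 camera calls.

## Task

Turn both orange turnbuttons clear of the case's lid and swing the lid up until it stands open, then stand every one of the middle-sized amber jars (42 mm across) upright on the floor of the case, leaving the narrower and wider look-alikes and the other glassware where they are. Then shut the lid fully and turn both turnbuttons back squarely across it, so that the case is secured; the lid must never be moved past a turnbutton that is still in its way.

Things in the scene. Friction and masses are not known exactly. Their poses are not given: they have to be found in the camera images.
- case: White case fixed to the bench: 162 mm (its x) by 182 mm (its y), rim 66 mm high, walls and floor 6 mm (inside 150 x 170 mm, 60 mm deep). Grey dividers 4 mm thick along its x and y axes, tops 26 mm above the bench, make four pockets. Origin: centre of its underside, on the bench; z up; its -x side (front) faces roughly to the robot, its +x side carries the lid's hinge.
- lid (a joint): Angle of the clear, blue-framed lid (164 x 180 mm, top face 72 mm above the bench when shut), hinged on the case's far (+x) rim, rad: 0 = shut, grows as the front edge rises, about 1.57 = upright, 1.75 = leaning back at its stop. Stiff: it stays where it is left (3 N at the handle moves it).
- lid_hinge (a point): Point on the lid's hinge axis, at the middle; the axis runs along the case's y; in the case's frame at (83, 0, 66) mm.
- lid_handle (a point): Centre of the lid's black T handle: a round bar 18 mm in diameter and 32 mm long along the case's y, its ends flat, on a stem 10 x 12 mm. It moves with the lid; 148 mm in front of the hinge axis and 38 mm above it when shut (32 mm above the lid's top face). Pinched by its two flat ends it can swivel between the fingers.
- button_left (a joint): Angle of the orange turnbutton on the case's +y side, rad, about a vertical axis. 0 (a stop) = squarely across the lid's edge, pointing to the middle of the case, secured; grows as it swings to the front; 1.57 (a stop) = pointing to the case's -x, along its side, clear of the lid. Turns easily, stays where it is left.
- button_left_pivot (a point): Pivot of that left turnbutton, at half its height (82.5 mm above the bench); in the case's frame at (-20, 107, 82.5) mm. It stands on a boss outside the case's wall.
- button_left_tip (a point): Point near the free end of the left turnbutton, 40 mm from the pivot, at half its height. The button is a bar 14 mm wide and 16 mm high, reaching 44 mm from the pivot; its underside is 2.5 mm above the shut lid.
- button_right (a joint): Angle of the orange turnbutton on the case's -y side, rad, about a vertical axis. 0 (a stop) = squarely across the lid's edge, pointing to the middle of the case, secured; grows as it swings to the front; 1.57 (a stop) = pointing to the case's -x, along its side, clear of the lid. Turns easily, stays where it is left.
- button_right_pivot (a point): Pivot of that right turnbutton, at half its height (82.5 mm above the bench); in the case's frame at (-20, -107, 82.5) mm. It stands on a boss outside the case's wall.
- button_right_tip (a point): Point near the free end of the right turnbutton, 40 mm from the pivot, at half its height. The button is a bar 14 mm wide and 16 mm high, reaching 44 mm from the pivot; its underside is 2.5 mm above the shut lid.
- jar0: Amber sample jar with flat white screw cap and a white label band, a plain upright cylinder 42 mm in diameter and 52 mm high, 90 g; one of the 42 mm jars to be packed (may be absent); origin at the centre of its underside, z up.
- jar1: Amber sample jar with flat white screw cap and a white label band, a plain upright cylinder 42 mm in diameter and 52 mm high, 90 g; one of the 42 mm jars to be packed (may be absent); origin at the centre of its underside, z up.
- jar2: Amber sample jar with flat white screw cap and a white label band, a plain upright cylinder 42 mm in diameter and 52 mm high, 90 g; one of the 42 mm jars to be packed (may be absent); origin at the centre of its underside, z up.
- jar3: Amber sample jar with flat white screw cap and a white label band, a plain upright cylinder 42 mm in diameter and 52 mm high, 90 g; one of the 42 mm jars to be packed (may be absent); origin at the centre of its underside, z up.
- narrow0: Amber sample jar with flat white screw cap and a white label band, a plain upright cylinder 30 mm in diameter and 52 mm high, 60 g; a narrower look-alike that stays on the bench; origin at the centre of its underside, z up.
- narrow1: Amber sample jar with flat white screw cap and a white label band, a plain upright cylinder 30 mm in diameter and 52 mm high, 60 g; a narrower look-alike that stays on the bench; origin at the centre of its underside, z up.
- wide0: Amber sample jar with flat white screw cap and a white label band, a plain upright cylinder 56 mm in diameter and 52 mm high, 160 g; a wider look-alike that stays on the bench; origin at the centre of its underside, z up.
- wide1: Amber sample jar with flat white screw cap and a white label band, a plain upright cylinder 56 mm in diameter and 52 mm high, 160 g; a wider look-alike that stays on the bench; origin at the centre of its underside, z up.
- beaker: Empty glass beaker, 72 mm wide, 95 mm high, bystander; origin at the centre of its underside.
- flask: Conical glass flask, 70 mm wide, 95 mm high, bystander; origin at the centre of its underside.
Mind the look-alikes: they are no part of the job. Leave any green look-alike of the jar2 alone. What is shaped like the jar1 but red is not meant.

How it is judged:
On the way, in this order (a step that is already met when the one before it is completed fails the run):
1. both turnbuttons are turned clear of the shut lid (more than 1.2 rad) (value of joint each of button_left, button_right above 1.2 rad and value of joint lid below 0.05 rad), for 0.2 s.
2. the lid stands open (more than 1.35 rad) (value of joint lid above 1.35 rad), for 0.2 s.
3. every 42 mm jar stands upright on the floor of the open case (x of jar0 in the frame of case between -0.058 and 0.058 m and y of jar0 in the frame of case between -0.068 and 0.068 m and z of jar0 in the frame of case between 0 and 0.012 m and angle between each of jar0, jar1, jar2, jar3's own z axis and vertical below 0.15 rad and x of jar1 in the frame of case between -0.058 and 0.058 m and y of jar1 in the frame of case between -0.068 and 0.068 m and z of jar1 in the frame of case between 0 and 0.012 m and x of jar2 in the frame of case between -0.058 and 0.058 m and y of jar2 in the frame of case between -0.068 and 0.068 m and z of jar2 in the frame of case between 0 and 0.012 m and x of jar3 in the frame of case between -0.058 and 0.058 m and y of jar3 in the frame of case between -0.068 and 0.068 m and z of jar3 in the frame of case between 0 and 0.012 m and linear speed of each of jar0, jar1, jar2, jar3 below 0.05 m/s and value of joint lid above 1 rad), for 0.2 s.
4. the lid is shut (below 0.05 rad) (value of joint lid below 0.05 rad), for 0.2 s.
5. both turnbuttons are turned back across the shut lid (below 0.2 rad) (value of joint each of button_left, button_right below 0.2 rad and value of joint lid below 0.05 rad), for 0.2 s.
At the end, for the whole second after the job is handed in: Every 42 mm jar present stands upright (within 0.15 rad) and at rest on the case's floor, inside its walls; the lid is shut (below 0.05 rad) and both turnbuttons lie across it (below 0.2 rad) (all of step 5 and x of jar0 in the frame of case between -0.058 and 0.058 m and y of jar0 in the frame of case between -0.068 and 0.068 m and z of jar0 in the frame of case between 0 and 0.012 m and angle between each of jar0, jar1, jar2, jar3's own z axis and vertical below 0.15 rad and x of jar1 in the frame of case between -0.058 and 0.058 m and y of jar1 in the frame of case between -0.068 and 0.068 m and z of jar1 in the frame of case between 0 and 0.012 m and x of jar2 in the frame of case between -0.058 and 0.058 m and y of jar2 in the frame of case between -0.068 and 0.068 m and z of jar2 in the frame of case between 0 and 0.012 m and x of jar3 in the frame of case between -0.058 and 0.058 m and y of jar3 in the frame of case between -0.068 and 0.068 m and z of jar3 in the frame of case between 0 and 0.012 m and linear speed of each of jar0, jar1, jar2, jar3 below 0.05 m/s); the robot touches nothing.
It fails at once if the lid is moved past a turnbutton that still lies over it (lid between 0.08 and 0.5 rad with a button below 0.8 rad) (value of joint lid between 0.08 and 0.5 rad and value of joint any of button_left, button_right below 0.8 rad).
It fails at once if a narrower or wider look-alike jar is moved more than 5 cm or tipped (distance of any of narrow0, narrow1, wide0, wide1 from where it was at the start of the episode above 0.05 m or angle between any of narrow0, narrow1, wide0, wide1's own z axis and vertical above 0.6 rad).
It fails at once if the beaker or flask is moved more than 5 cm or tipped (distance of any of beaker, flask from where it was at the start of the episode above 0.05 m or angle between any of beaker, flask's own z axis and vertical above 0.6 rad).
Of jar0, jar1, jar2, jar3 only 2 to 4 are there at a start; the rules pass over those that are not, and their reading is None.
At some moment in a run one of jar0, jar1, jar2, jar3 may be knocked a few centimetres aside while the robot is not near it.
It also fails if it takes over 210 s, if anything falls off the work surface, if the arm or the gripper's body presses on something with over 40 N, if the wrist force passes 120 N, or if a joint passes its speed limit or range.

## Working session

There is one attempt and no reset: what is moved stays moved. The work goes in short steps, Python scripts to look and compute and a shell command to move; the robot and the scene stay as the last step left them, time stands still between calls to the robot, and variables do not carry over. Pictures are saved under pics/ and viewed, at most 14 in all, crops included, and the job is handed in when it is done.

```bash
ls; mkdir -p pics; cat > h.py <<'E'
import numpy as np, cv2
from rig import manip
def grab(n):
    im=manip.get_image(n); return im
def cloud(im):
    d=im['depth']; v,u=np.mgrid[0:480,0:640]
    P=np.stack([(u-im['cx'])/im['fx']*d,(v-im['cy'])/im['fy']*d,d],-1)
    T=np.array(im['pose']); W=P@T[:3,:3].T+T[:3,3]; W[d==0]=np.nan
    return W
def ray(im,u,v,z):
    T=np.array(im['pose']); r=T[:3,:3]@np.array([(u-im['cx'])/im['fx'],(v-im['cy'])/im['fy'],1]); o=T[:3,3]
    return o+r*(z-o[2])/r[2]
def proj(im,p):
    T=np.linalg.inv(np.array(im['pose'])); q=T[:3,:3]@np.array(p)+T[:3,3]
    return im['cx']+im['fx']*q[0]/q[2], im['cy']+im['fy']*q[1]/q[2]
E
python3 - <<'E'
from h import *
for n in('scene','top'):
    im=grab(n); cv2.imwrite(f'pics/{n}0.png',im['pixels']); print(n,np.round(im['pose'],3).tolist(),im['fx'],im['cx'],im['cy'])
    np.savez(f'{n}0.npz',**im)
print(manip.get_state(),manip.grip_point_offset)
E
```

```text
pics
scene [[0.509, 0.755, -0.413, 1.039], [0.861, -0.447, 0.244, -0.281], [-0.001, -0.48, -0.877, 1.12], [0.0, 0.0, 0.0, 1.0]] 594.4417626720897 318.066533676262 231.91665553264835
top [[-0.017, -0.994, 0.109, 0.416], [-1.0, 0.018, 0.006, 0.016], [-0.008, -0.108, -0.994, 1.425], [0.0, 0.0, 0.0, 1.0]] 593.876560876317 322.3270239642821 238.64618015988984
{'clock': 0.1, 'qpos': array([ 1.10800018e+00,  2.76547721e-01,  1.50600140e+00, -3.49868824e-05,
        1.36069719e+00, -1.21003002e-01]), 'qd': array([ 0.00100761, -0.00070084, -0.00384872,  0.00065786,  0.00247627,
       -0.00018947]), 'effort': array([ 1.89668674e-03, -4.17698300e+01, -2.46403295e+01, -2.10135472e-04,
        5.81883898e-03, -2.67603262e-06]), 'position': array([0.19253548, 0.541312  , 0.23051915]), 'ee_rot': array([-2.21556751e-04,  1.70062263e-01,  9.85432972e-01, -7.96778147e-04]), 'contact_force': array([-0.15240718, -0.43116858, -0.01756982]), 'moment': array([-0.0164136 ,  0.00533383, -0.06804608]), 'gripper_force': 0.0, 'width': 0.0850802593845469} 0.0187
```

View pics/top0.png

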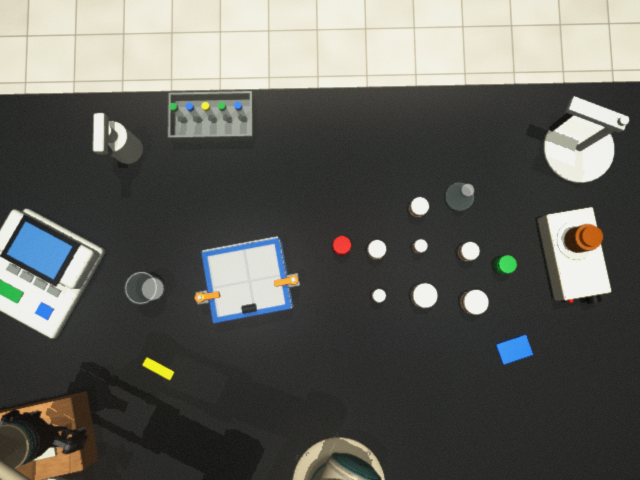

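View pics/scene0.png

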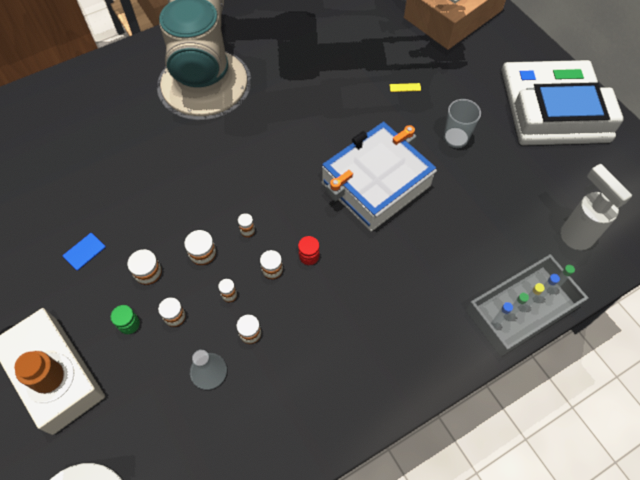

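The top view shows the case near (248,280), with orange buttons at (207,296) and (287,282) and the handle at (249,308). Three mid caps sit at (420,206), (377,249) and (470,251). The small ones are at (421,246) and (379,296), the wide ones at (425,295) and (475,302).

```bash
cat >> h.py <<'E'
def jars(im):
    hsv=cv2.cvtColor(im['pixels'],cv2.COLOR_BGR2HSV)
    m=((hsv[...,1]<60)&(hsv[...,2]>150)).astype(np.uint8)
    out=[]
    for c in cv2.findContours(m,cv2.RETR_EXTERNAL,cv2.CHAIN_APPROX_NONE)[0]:
        if cv2.contourArea(c)<60 or cv2.contourArea(c)>1200: continue
        P=np.array([ray(im,u,v,.052)[:2] for u,v in c[:,0].astype(float)],np.float32)
        (x,y),r=cv2.minEnclosingCircle(P); (cu,cv_),_=cv2.minEnclosingCircle(c)
        A=cv2.contourArea(P.reshape(-1,1,2)); 
        if .02<2*r<.075 and A/(np.pi*r*r)>.75: out.append((x,y,2*r*1000,2000*np.sqrt(A/np.pi),cu,cv_))
    return out
def case(im):
    hsv=cv2.cvtColor(im['pixels'],cv2.COLOR_BGR2HSV)
    m=((hsv[...,0]>100)&(hsv[...,0]<125)&(hsv[...,1]>140)&(hsv[...,2]>60)).astype(np.uint8)
    m=cv2.morphologyEx(m,cv2.MORPH_CLOSE,np.ones((7,7)))
    c=max(cv2.findContours(m,cv2.RETR_EXTERNAL,cv2.CHAIN_APPROX_NONE)[0],key=cv2.contourArea)
    P=np.array([ray(im,u,v,.072)[:2] for u,v in c[:,0].astype(float)],np.float32)
    return cv2.minAreaRect(P)
def orange(im):
    hsv=cv2.cvtColor(im['pixels'],cv2.COLOR_BGR2HSV)
    m=((hsv[...,0]>7)&(hsv[...,0]<22)&(hsv[...,1]>150)&(hsv[...,2]>150)).astype(np.uint8)
    for c in cv2.findContours(m,cv2.RETR_EXTERNAL,cv2.CHAIN_APPROX_NONE)[0]:
        if cv2.contourArea(c)<40: continue
        P=np.array([ray(im,u,v,.0905)[:2] for u,v in c[:,0].astype(float)],np.float32)
        r=cv2.minAreaRect(P); yield c[:,0].mean(0),r, cv2.boxPoints(r)
E
python3 - <<'E'
from h import *
for n in('scene','top'):
    im=dict(np.load(f'{n}0.npz'));print(n)
    for j in jars(im): print(' jar',np.round(j,3))
    print(' case',case(im))
    for o in orange(im): print(' or',np.round(o[0]),np.round(o[1][0],3),np.round(o[1][1],3),np.round(o[1][2],1),np.round(o[2],3).tolist())
E
```

```text
scene
 jar [ 6.5000e-01 -3.0500e-01  2.7967e+01  2.5929e+01  2.0000e+02  3.5750e+02]
 jar [ 6.3900e-01 -2.0100e-01  4.3012e+01  4.0630e+01  2.4750e+02  3.2500e+02]
 jar [  0.532  -0.314  43.141  40.733 169.    307.5  ]
 jar [ 5.46000e-01 -2.00000e-01  3.03840e+01  2.85520e+01  2.25647e+02
  2.85235e+02]
 jar [ 5.40000e-01 -9.80000e-02  4.31930e+01  4.09520e+01  2.70175e+02
  2.59000e+02]
 jar [  0.414  -0.322  57.141  54.739 141.077 261.462]
 jar [ 4.31000e-01 -2.06000e-01  5.72410e+01  5.48880e+01  1.97879e+02
  2.41707e+02]
 jar [ 4.32000e-01 -1.00000e-01  3.10310e+01  2.85880e+01  2.44786e+02
  2.19500e+02]
 jar [4.8200e-01 4.0700e-01 4.7383e+01 4.4618e+01 4.5600e+02 1.3650e+02]
 case ((0.544352114200592, 0.6822903156280518), (0.12691910564899445, 0.08768079429864883), 61.132015228271484)
 or [ 32. 367.] [ 0.53  -0.565] [0.058 0.059] 73.2 [[0.49300000071525574, -0.5849999785423279], [0.550000011920929, -0.6019999980926514], [0.5669999718666077, -0.5460000038146973], [0.5099999904632568, -0.5289999842643738]]
 or [340. 179.] [0.467 0.109] [0.021 0.052] 14.1 [[0.44999998807907104, 0
[... 1262 characters left out ...]
00000089406967, 0.6660000085830688]]
 or [206. 296.] [0.436 0.286] [0.018 0.052] 2.3 [[0.4259999990463257, 0.31200000643730164], [0.42800000309944153, 0.25999999046325684], [0.44600000977516174, 0.25999999046325684], [0.4440000057220459, 0.31299999356269836]]
 or [286. 281.] [0.47  0.109] [0.02  0.052] 2.8 [[0.4580000042915344, 0.1340000033378601], [0.460999995470047, 0.0820000022649765], [0.48100000619888306, 0.08299999684095383], [0.4790000021457672, 0.13500000536441803]]
 or [588. 236.] [ 0.554 -0.576] [0.059 0.054] 88.9 [[0.5270000100135803, -0.6050000190734863], [0.5809999704360962, -0.6060000061988831], [0.5820000171661377, -0.546999990940094], [0.527999997138977, -0.5460000038146973]]
```

```bash
python3 - <<'E'
import re
s=open('h.py').read()
s=s.replace("    m=cv2.morphologyEx(m,cv2","    b=np.zeros_like(m); u,v=map(int,proj(im,(.47,.2,.07))); b[v-75:v+75,u-75:u+75]=1; m=m*b\n    m=cv2.morphologyEx(m,cv2",1)
open('h.py','w').write(s)
from h import *
for n in('scene','top'):
    im=dict(np.load(f'{n}0.npz'));print(n)
    r=case(im); print(' case',r,cv2.boxPoints(r).tolist())
    W=cloud(im)
    m=(W[...,2]>.075)&(W[...,2]<.12)&(abs(W[...,0]-.47)<.15)&(abs(W[...,1]-.2)<.15)
    hsv=cv2.cvtColor(im['pixels'],cv2.COLOR_BGR2HSV)
    dark=m&(hsv[...,2]<70); print(' handle',np.nanmedian(W[dark],0),dark.sum(), np.nanmin(W[dark],0),np.nanmax(W[dark],0))
    og=m&(hsv[...,0]>5)&(hsv[...,0]<24)&(hsv[...,1]>130)&(W[...,2]>.085)
    for sgn in(1,-1):
        p=W[og&(sgn*(W[...,1]-.2)>0)]; 
        r=cv2.minAreaRect(p[:,:2].astype(np.float32)); print(' but',len(p),np.median(p[:,2]),np.round(r[0],3),np.round(r[1],3),r[2])
E
python3 - <<'E'
import cv2
a=cv2.imread('pics/top0.png')[220:340,180:320]; b=cv2.imread('pics/scene0.png')[110:240,310:450]
a=cv2.resize(a,(400,400)); b=cv2.resize(b,(400,400)); cv2.imwrite('pics/c0.png',cv2.hconcat([a,b]))
E
```

```text
scene
 case ((0.50458163022995, 0.21047113835811615), (0.09481947124004364, 0.1805669665336609), 9.700552940368652) [[0.4426371157169342, 0.2914752662181854], [0.4730624258518219, 0.11349005252122879], [0.5665261745452881, 0.12946701049804688], [0.5361008644104004, 0.3074522316455841]]
 handle [0.4112908 0.1897775 0.1101737] 147 [0.39907401 0.17547441 0.07674529] [0.419717   0.20864212 0.11938317]
 but 153 0.09077359724888412 [0.438 0.29 ] [0.02  0.059] 12.402976036071777
 but 153 0.09091319030707656 [0.47  0.111] [0.022 0.053] 3.112230062484741
top
 case ((0.5077676177024841, 0.20425719022750854), (0.09098884463310242, 0.18523457646369934), 9.737066268920898) [[0.4472644627094269, 0.2878459393978119], [0.4785926640033722, 0.10527978837490082], [0.5682708024978638, 0.1206684410572052], [0.5369426012039185, 0.3032345771789551]]
 handle [0.40882686 0.18883033 0.11109079] 83 [0.40036641 0.17480445 0.10209543] [0.41552923 0.20384731 0.1188397 ]
 but 129 0.08938534902392958 [0.436 0.286] [0.019 0.054] 2.4126763343811035
 but 128 0.09007785776552668 [0.47  0.109] [0.021 0.052] 2.922842502593994
```

View pics/c0.png

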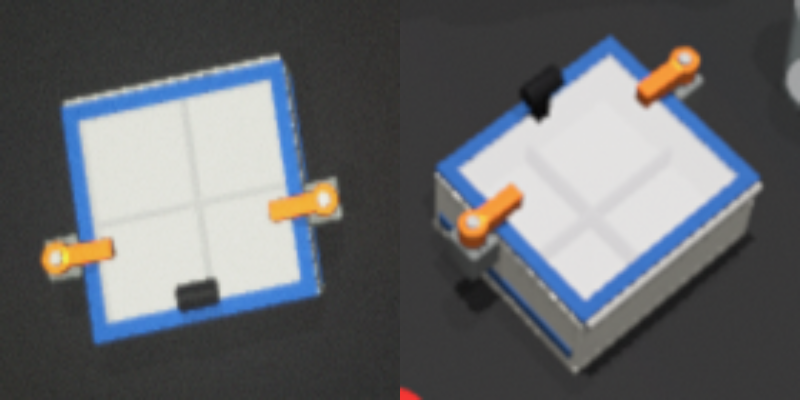

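The case origin is about (0.472, 0.2005) with yaw about 9.7°. There are three 42 mm jars, at (0.540,-0.100), (0.532,-0.316) and (0.639,-0.203). I'll go to the left button first with the fingers shut.

```bash
python3 -m pendant '[{"jaw":-1,"tx":27.7,"ty":-26.7,"tz":0,"az":29.3},{"jaw":-1,"tx":27.7,"ty":-26.7,"tz":0,"az":29.3},{"jaw":-1,"tx":27.7,"ty":-26.7,"tz":0,"az":29.3},{"jaw":-1,"tx":27.7,"ty":-26.7,"tz":0,"az":29.3},{"jaw":-1,"tx":27.7,"ty":-26.7,"tz":0,"az":29.3},{"jaw":-1,"tx":27.7,"ty":-26.7,"tz":0,"az":29.3},{"jaw":-1,"tx":27.7,"ty":-26.7,"tz":0,"az":29.3},{"jaw":-1,"tx":27.7,"ty":-26.7,"tz":-10,"az":29.3},{"jaw":-1,"tx":27.7,"ty":-26.7,"tz":-10,"az":29.3}]' 40
```

```text
invalid input at $[0]: expected keys jaw, tx, ty, tz, ax, ay, az
```

```bash
python3 -m pendant '[{"jaw":-1,"tx":27.7,"ty":-26.7,"tz":0,"ax":0,"ay":0,"az":29.3},{"jaw":-1,"tx":27.7,"ty":-26.7,"tz":0,"ax":0,"ay":0,"az":29.3},{"jaw":-1,"tx":27.7,"ty":-26.7,"tz":0,"ax":0,"ay":0,"az":29.3},{"jaw":-1,"tx":27.7,"ty":-26.7,"tz":0,"ax":0,"ay":0,"az":29.3},{"jaw":-1,"tx":27.7,"ty":-26.7,"tz":0,"ax":0,"ay":0,"az":29.3},{"jaw":-1,"tx":27.7,"ty":-26.7,"tz":0,"ax":0,"ay":0,"az":29.3},{"jaw":-1,"tx":27.7,"ty":-26.7,"tz":0,"ax":0,"ay":0,"az":29.3},{"jaw":-1,"tx":27.7,"ty":-26.7,"tz":-10,"ax":0,"ay":0,"az":29.3},{"jaw":-1,"tx":27.7,"ty":-26.7,"tz":-10,"ax":0,"ay":0,"az":29.3},{"jaw":-1,"tx":27.7,"ty":-26.7,"tz":-10,"ax":0,"ay":0,"az":29.3}]' 40
```

```text
clock: 1.35
position: [0.4672, 0.2735, 0.1283]
ee_rot: [-0.004, -0.085, 0.996, -0.001]
contact_force: [-0.2, 0.8, 0.5]
width: -0.0001
gripper_force: 0.0
```

```bash
python3 -m pendant '[{"jaw":-1,"tx":0,"ty":0,"tz":-3,"ax":0,"ay":0,"az":0},{"jaw":-1,"tx":0,"ty":0,"tz":-5,"ax":0,"ay":0,"az":0},{"jaw":-1,"tx":0,"ty":0,"tz":-5,"ax":0,"ay":0,"az":0},{"jaw":-1,"tx":-1.8,"ty":-0.5,"tz":-5,"ax":0,"ay":0,"az":0},{"jaw":-1,"tx":-3.6,"ty":-1.0,"tz":-5,"ax":0,"ay":0,"az":0},{"jaw":-1,"tx":-5.0,"ty":-0.7,"tz":-5,"ax":0,"ay":0,"az":0},{"jaw":-1,"tx":-6.3,"ty":0.1,"tz":-5,"ax":0,"ay":0,"az":0},{"jaw":-1,"tx":-6.6,"ty":0.4,"tz":-5,"ax":0,"ay":0,"az":0},{"jaw":-1,"tx":-6.6,"ty":0.4,"tz":-5,"ax":0,"ay":0,"az":0},{"jaw":-1,"tx":-6.6,"ty":0.4,"tz":-5,"ax":0,"ay":0,"az":0}]'
```

```text
clock: 2.6
position: [0.4052, 0.2807, 0.0836]
ee_rot: [0.002, -0.085, 0.996, 0.001]
contact_force: [0.3, -0.1, 9.3]
width: 0.0002
gripper_force: 4.6
```

```bash
python3 -m pendant '[{"jaw":-1,"tx":0,"ty":-1,"tz":0,"ax":0,"ay":0,"az":0},{"jaw":-1,"tx":0,"ty":-1,"tz":6,"ax":0,"ay":0,"az":0},{"jaw":-1,"tx":0,"ty":-6,"tz":12,"ax":0,"ay":0,"az":0},{"jaw":-1,"tx":-6,"ty":-12,"tz":12,"ax":0,"ay":0,"az":0},{"jaw":-1,"tx":-6,"ty":-18,"tz":12,"ax":0,"ay":0,"az":0},{"jaw":-1,"tx":-6,"ty":-24,"tz":12,"ax":0,"ay":0,"az":0}]'
python3 - <<'E'
from h import *
A=[]
for n in('top','scene'):
    im=grab(n); u,v=map(int,proj(im,(.47,.2,.07))); A.append(cv2.resize(im['pixels'][v-65:v+65,u-65:u+65],(400,400)))
    np.savez(f'{n}1.npz',**im)
    for o in orange(im): print(n,np.round(o[0]),np.round(o[1][0],3),np.round(o[1][1],3),np.round(o[1][2],1))
cv2.imwrite('pics/c1.png',cv2.hconcat(A)); print(manip.get_state()['position'])
E
```

```text
clock: 3.35
position: [0.3433, 0.0582, 0.2019]
ee_rot: [0.0, -0.086, 0.996, 0.0]
contact_force: [1.0, -0.4, -1.0]
width: 0.0
gripper_force: 0.0
top [ 47. 471.] [0.068 0.629] [0.032 0.064] 11.0
top [202. 304.] [0.419 0.297] [0.054 0.02 ] 19.7
top [286. 281.] [0.47  0.108] [0.02 0.05] 2.8
top [588. 237.] [ 0.554 -0.576] [0.059 0.054] 88.9
scene [ 32. 367.] [ 0.53  -0.565] [0.058 0.059] 73.2
scene [340. 179.] [0.467 0.109] [0.021 0.052] 14.1
scene [403. 126.] [0.419 0.3  ] [0.055 0.023] 20.1
[0.3439094  0.05395245 0.20168744]
```

View pics/c1.png

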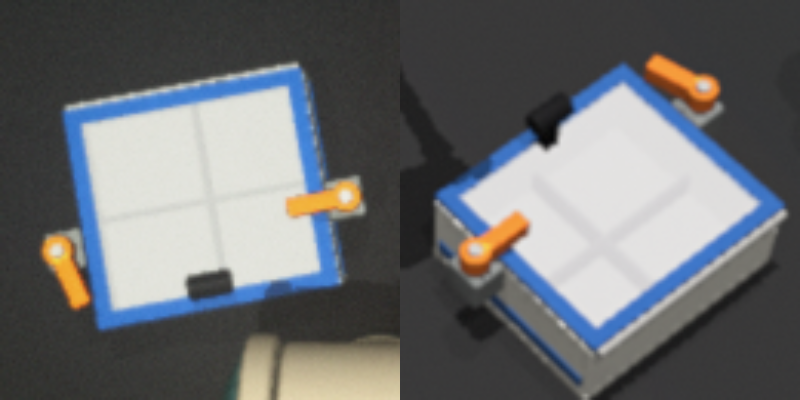

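The left button is clear at about 1.39 rad; its bar is near (65,270) in the left crop. Next is the right button.

```bash
python3 -m pendant '[{"jaw":-1,"tx":6,"ty":3,"tz":0,"ax":0,"ay":0,"az":0},{"jaw":-1,"tx":12,"ty":6,"tz":0,"ax":0,"ay":0,"az":0},{"jaw":-1,"tx":15,"ty":7.6,"tz":0,"ax":0,"ay":0,"az":0},{"jaw":-1,"tx":15,"ty":7.6,"tz":-6,"ax":0,"ay":0,"az":0},{"jaw":-1,"tx":15,"ty":7.6,"tz":-10,"ax":0,"ay":0,"az":0},{"jaw":-1,"tx":15,"ty":7.6,"tz":-11.9,"ax":0,"ay":0,"az":0},{"jaw":-1,"tx":15,"ty":7.6,"tz":-11.9,"ax":0,"ay":0,"az":0},{"jaw":-1,"tx":15,"ty":7.6,"tz":-11.9,"ax":0,"ay":0,"az":0}]'; python3 -m pendant '[{"jaw":-1,"tx":-1.8,"ty":-0.1,"tz":0,"ax":0,"ay":0,"az":0},{"jaw":-1,"tx":-3.7,"ty":-0.2,"tz":0,"ax":0,"ay":0,"az":0},{"jaw":-1,"tx":-4.9,"ty":-0.9,"tz":0,"ax":0,"ay":0,"az":0},{"jaw":-1,"tx":-5.9,"ty":-2.2,"tz":0,"ax":0,"ay":0,"az":0},{"jaw":-1,"tx":-6.0,"ty":-2.8,"tz":0,"ax":0,"ay":0,"az":0},{"jaw":-1,"tx":-6.0,"ty":-3.1,"tz":0,"ax":0,"ay":0,"az":0},{"jaw":-1,"tx":-6.0,"ty":-3.1,"tz":0,"ax":0,"ay":0,"az":0}]'
```

```text
clock: 4.45
position: [0.4955, 0.1357, 0.083]
ee_rot: [0.001, -0.085, 0.996, 0.0]
contact_force: [-1.0, 0.0, 0.4]
width: -0.0
gripper_force: 0.0
clock: 5.32
position: [0.4349, 0.1029, 0.0836]
ee_rot: [0.001, -0.084, 0.996, 0.0]
contact_force: [-1.3, 0.9, 10.9]
width: -0.0003
gripper_force: 5.6
```

```bash
python3 -m pendant '[{"jaw":-1,"tx":0,"ty":-0.6,"tz":0,"ax":0,"ay":0,"az":0},{"jaw":-1,"tx":0,"ty":-0.6,"tz":0,"ax":0,"ay":0,"az":0},{"jaw":-1,"tx":0,"ty":0.4,"tz":0,"ax":0,"ay":0,"az":0},{"jaw":-1,"tx":0,"ty":0.4,"tz":5,"ax":0,"ay":0,"az":0},{"jaw":-1,"tx":-6,"ty":-3,"tz":10,"ax":0,"ay":0,"az":0},{"jaw":-1,"tx":-11,"ty":-6,"tz":11,"ax":0,"ay":0,"az":0},{"jaw":-0.05,"tx":-11,"ty":-6,"tz":11,"ax":0,"ay":0,"az":0},{"jaw":0.2,"tx":-11,"ty":-6,"tz":11,"ax":0,"ay":0,"az":0}]'
python3 - <<'E'
from h import *
for n in('top','scene'):
    im=grab(n)
    for o in orange(im): print(n,np.round(o[0]),np.round(o[1][0],3),np.round(o[1][1],3),np.round(o[1][2],1))
    W=cloud(im)
    m=(W[...,2]>.1)&(W[...,2]<.125)&(abs(W[...,0]-.41)<.04)&(abs(W[...,1]-.19)<.04)&(im['pixels'].max(-1)<70)
    v,u=np.nonzero(m); c=cv2.minAreaRect(np.array([ray(im,a,b,.113)[:2] for a,b in zip(u,v)],np.float32)); print(' handle',c)
print(manip.get_state()['position'],manip.get_state()['width'])
E
```

```text
clock: 6.32
position: [0.3241, 0.0431, 0.1922]
ee_rot: [0.0, -0.084, 0.996, 0.0]
contact_force: [1.4, -0.8, 0.0]
width: 0.0357
gripper_force: 0.0
top [ 44. 470.] [0.067 0.642] [0.026 0.047] 27.4
top [202. 304.] [0.419 0.297] [0.054 0.02 ] 19.7
top [294. 287.] [0.454 0.092] [0.018 0.054] 89.3
top [588. 236.] [ 0.554 -0.576] [0.059 0.054] 88.9
 handle ((0.4084417521953583, 0.1886732578277588), (0.013728955760598183, 0.02803739160299301), 10.263154983520508)
scene [ 32. 367.] [ 0.53  -0.565] [0.059 0.059] 71.7
scene [330. 177.] [0.454 0.091] [0.055 0.019] 8.7
scene [403. 126.] [0.419 0.3  ] [0.055 0.023] 19.7
 handle ((0.4121134579181671, 0.19107909500598907), (0.019279086962342262, 0.038979124277830124), 8.517485618591309)
[0.32571145 0.04360302 0.19184576] 0.05023875298027843
```

```bash
python3 -m pendant '[{"jaw":0.2,"tx":3,"ty":5,"tz":0,"ax":0,"ay":0,"az":0},{"jaw":0.2,"tx":6,"ty":10,"tz":0,"ax":0,"ay":0,"az":0},{"jaw":0.2,"tx":8.4,"ty":14.6,"tz":0,"ax":0,"ay":0,"az":0},{"jaw":0.2,"tx":8.4,"ty":14.6,"tz":-3,"ax":0,"ay":0,"az":0},{"jaw":0.2,"tx":8.4,"ty":14.6,"tz":-8,"ax":0,"ay":0,"az":0},{"jaw":0.2,"tx":8.4,"ty":14.6,"tz":-10.9,"ax":0,"ay":0,"az":0},{"jaw":0.2,"tx":8.4,"ty":14.6,"tz":-10.9,"ax":0,"ay":0,"az":0},{"jaw":-0.5,"tx":8.4,"ty":14.6,"tz":-10.9,"ax":0,"ay":0,"az":0},{"jaw":-0.5,"tx":8.4,"ty":14.6,"tz":-10.9,"ax":0,"ay":0,"az":0},{"jaw":-0.5,"tx":8.4,"ty":14.6,"tz":-10.9,"ax":0,"ay":0,"az":0}]' 60
python3 -m pendant '[{"jaw":-0.5,"tx":0,"ty":0,"tz":0,"ax":0,"ay":0,"az":0},{"jaw":-0.5,"tx":0,"ty":0,"tz":0,"ax":0,"ay":0,"az":0}]'
```

```text
clock: 7.68
position: [0.41, 0.192, 0.0842]
ee_rot: [0.001, -0.084, 0.996, 0.002]
contact_force: [-0.1, 6.9, -4.4]
width: 0.0308
gripper_force: 59.6
clock: 7.92
position: [0.41, 0.192, 0.0843]
ee_rot: [0.001, -0.084, 0.996, 0.002]
contact_force: [-1.3, 7.4, -3.8]
width: 0.0308
gripper_force: 59.6
```

```bash
python3 -m pendant '[{"jaw":-0.5,"tx":0.87,"ty":0.15,"tz":2.5,"ax":0,"ay":0,"az":0},{"jaw":-0.5,"tx":2.16,"ty":0.37,"tz":4.8,"ax":0,"ay":0,"az":0},{"jaw":-0.5,"tx":3.8,"ty":0.65,"tz":6.9,"ax":0,"ay":0,"az":0},{"jaw":-0.5,"tx":5.8,"ty":1.0,"tz":8.6,"ax":0,"ay":0,"az":0},{"jaw":-0.5,"tx":5.8,"ty":1.0,"tz":8.6,"ax":0,"ay":0,"az":0}]'
```

```text
clock: 8.55
position: [0.4681, 0.2018, 0.171]
ee_rot: [0.001, -0.084, 0.996, 0.002]
contact_force: [-0.7, 5.3, -1.3]
width: 0.0308
gripper_force: 61.7
```

```bash
python3 -m pendant '[{"jaw":-0.5,"tx":2.28,"ty":0.38,"tz":1.4,"ax":0,"ay":0,"az":0},{"jaw":-0.5,"tx":4.74,"ty":0.8,"tz":2.3,"ax":0,"ay":0,"az":0},{"jaw":-0.5,"tx":7.3,"ty":1.24,"tz":2.8,"ax":0,"ay":0,"az":0},{"jaw":-0.5,"tx":9.9,"ty":1.7,"tz":2.8,"ax":0,"ay":0,"az":0},{"jaw":-0.5,"tx":12.5,"ty":2.1,"tz":2.4,"ax":0,"ay":0,"az":0},{"jaw":-0.5,"tx":14.0,"ty":2.4,"tz":1.9,"ax":0,"ay":0,"az":0},{"jaw":-0.5,"tx":14.0,"ty":2.4,"tz":1.9,"ax":0,"ay":0,"az":0},{"jaw":-0.5,"tx":14.0,"ty":2.4,"tz":1.9,"ax":0,"ay":0,"az":0}]'
```

```text
clock: 9.55
position: [0.6068, 0.2253, 0.1893]
ee_rot: [0.001, -0.085, 0.996, 0.002]
contact_force: [-0.6, 6.4, 1.5]
width: 0.0311
gripper_force: 60.0
```

```bash
python3 -m pendant '[{"jaw":0.2,"tx":0,"ty":0,"tz":0,"ax":0,"ay":0,"az":0},{"jaw":0.2,"tx":0,"ty":0,"tz":0,"ax":0,"ay":0,"az":0},{"jaw":0.2,"tx":0,"ty":0,"tz":5,"ax":0,"ay":0,"az":0},{"jaw":0.2,"tx":0,"ty":0,"tz":10,"ax":0,"ay":0,"az":0},{"jaw":0.4,"tx":0,"ty":-6,"tz":10,"ax":0,"ay":0,"az":0},{"jaw":0.4,"tx":-6,"ty":-12,"tz":10,"ax":0,"ay":0,"az":0},{"jaw":0.4,"tx":-12,"ty":-12,"tz":10,"ax":0,"ay":0,"az":0},{"jaw":0.4,"tx":-18,"ty":-12,"tz":10,"ax":0,"ay":0,"az":0},{"jaw":0.4,"tx":-24,"ty":-12,"tz":10,"ax":0,"ay":0,"az":0},{"jaw":0.4,"tx":-24,"ty":-12,"tz":10,"ax":0,"ay":0,"az":0}]'
cat > look.py <<'E'
from h import *
import sys
for n in('top','scene'):
    im=grab(n); cv2.imwrite(f'pics/{n}{sys.argv[1]}.png',im['pixels'])
    print(n,[tuple(np.round(j[:3],3)) for j in jars(im) if 36<j[2]<50])
s=manip.get_state();print(s['position'],s['width'],s['clock'])
E
python3 look.py 2
```

```text
clock: 10.8
position: [0.3629, 0.1029, 0.2885]
ee_rot: [0.0, -0.085, 0.996, -0.0]
contact_force: [0.2, 0.5, 0.6]
width: 0.0603
gripper_force: 0.0
top [(np.float64(0.532), np.float64(-0.317), np.float64(41.929)), (np.float64(0.54), np.float64(-0.101), np.float64(42.07)), (np.float64(0.639), np.float64(-0.204), np.float64(42.571))]
scene [(np.float64(0.639), np.float64(-0.201), np.float64(43.012)), (np.float64(0.532), np.float64(-0.314), np.float64(43.141)), (np.float64(0.54), np.float64(-0.098), np.float64(43.193))]
[0.36645906 0.10322916 0.28888579] 0.05969514918836106 10.9
```

View pics/scene2.png

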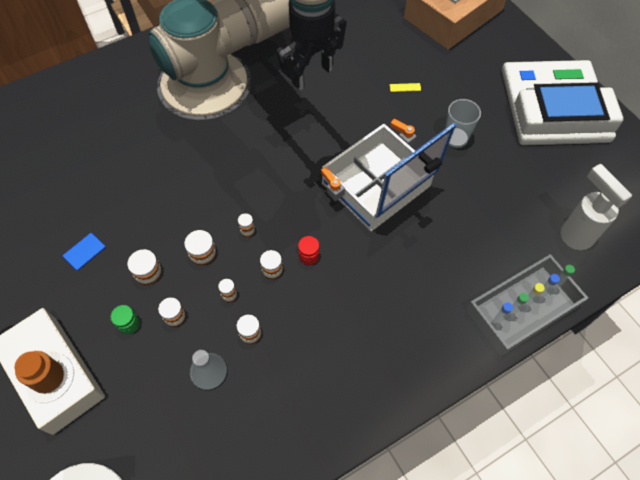

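Lid stands open, buttons clear. Picking the first jar at (0.540,-0.0995).

```bash
python3 -m pendant '[{"jaw":0.4,"tx":4.5,"ty":-4,"tz":0,"ax":0,"ay":0,"az":0},{"jaw":0.4,"tx":9,"ty":-8,"tz":0,"ax":0,"ay":0,"az":0},{"jaw":0.4,"tx":13,"ty":-12,"tz":0,"ax":0,"ay":0,"az":0},{"jaw":0.4,"tx":17.3,"ty":-16,"tz":0,"ax":0,"ay":0,"az":0},{"jaw":0.4,"tx":17.3,"ty":-20.2,"tz":-5,"ax":0,"ay":0,"az":0},{"jaw":0.4,"tx":17.3,"ty":-20.2,"tz":-11,"ax":0,"ay":0,"az":0},{"jaw":0.4,"tx":17.3,"ty":-20.2,"tz":-17,"ax":0,"ay":0,"az":0},{"jaw":0.4,"tx":17.3,"ty":-20.2,"tz":-19,"ax":0,"ay":0,"az":0},{"jaw":0.4,"tx":17.3,"ty":-20.2,"tz":-19,"ax":0,"ay":0,"az":0},{"jaw":0.4,"tx":17.3,"ty":-20.2,"tz":-19,"ax":0,"ay":0,"az":0}]'
```

```text
clock: 12.15
position: [0.542, -0.0992, 0.0988]
ee_rot: [0.001, -0.085, 0.996, -0.001]
contact_force: [-0.0, 0.2, -0.0]
width: 0.0598
gripper_force: 0.0
```

```bash
python3 -m pendant '[{"jaw":0.4,"tx":-0.2,"ty":0,"tz":-4,"ax":0,"ay":0,"az":0},{"jaw":0.4,"tx":-0.2,"ty":0,"tz":-8,"ax":0,"ay":0,"az":0},{"jaw":0.4,"tx":-0.2,"ty":0,"tz":-8,"ax":0,"ay":0,"az":0},{"jaw":-0.3,"tx":-0.2,"ty":0,"tz":-8,"ax":0,"ay":0,"az":0},{"jaw":-0.3,"tx":-0.2,"ty":0,"tz":-8,"ax":0,"ay":0,"az":0},{"jaw":-0.3,"tx":-0.2,"ty":0,"tz":-8,"ax":0,"ay":0,"az":0},{"jaw":-0.3,"tx":-0.2,"ty":0,"tz":-8,"ax":0,"ay":0,"az":0},{"jaw":-0.3,"tx":-0.2,"ty":0,"tz":0,"ax":0,"ay":0,"az":0},{"jaw":-0.3,"tx":-0.2,"ty":0,"tz":4,"ax":0,"ay":0,"az":0}]' 40
```

```text
clock: 13.28
position: [0.5377, -0.0983, 0.1398]
ee_rot: [-0.0, -0.085, 0.996, 0.0]
contact_force: [1.3, -0.1, -0.9]
width: 0.0411
gripper_force: 41.1
```

```bash
python3 -m pendant '[{"jaw":-0.3,"tx":-1,"ty":5,"tz":0.5,"ax":0,"ay":0,"az":0},{"jaw":-0.3,"tx":-2,"ty":11,"tz":0.5,"ax":0,"ay":0,"az":0},{"jaw":-0.3,"tx":-2.9,"ty":17,"tz":0.5,"ax":0,"ay":0,"az":0},{"jaw":-0.3,"tx":-2.9,"ty":22,"tz":0.5,"ax":0,"ay":0,"az":0},{"jaw":-0.3,"tx":-2.9,"ty":26.1,"tz":0,"ax":0,"ay":0,"az":0},{"jaw":-0.3,"tx":-2.9,"ty":26.1,"tz":0,"ax":0,"ay":0,"az":0},{"jaw":-0.3,"tx":-2.9,"ty":26.1,"tz":-2,"ax":0,"ay":0,"az":0},{"jaw":-0.3,"tx":-2.9,"ty":26.1,"tz":-2,"ax":0,"ay":0,"az":0},{"jaw":-0.3,"tx":-2.9,"ty":26.1,"tz":-2,"ax":0,"ay":0,"az":0}]'
python3 -c "
from h import *
im=grab('top');cv2.imwrite('pics/top3.png',cv2.resize(im['pixels'][200:360,160:360],(800,600)));s=manip.get_state();print(s['position'])"
```

```text
clock: 14.4
position: [0.5093, 0.1619, 0.1187]
ee_rot: [0.0, -0.084, 0.996, -0.0]
contact_force: [0.8, -0.5, -0.2]
width: 0.0412
gripper_force: 41.3
[0.50957736 0.16201072 0.11885687]
```

View pics/top3.png

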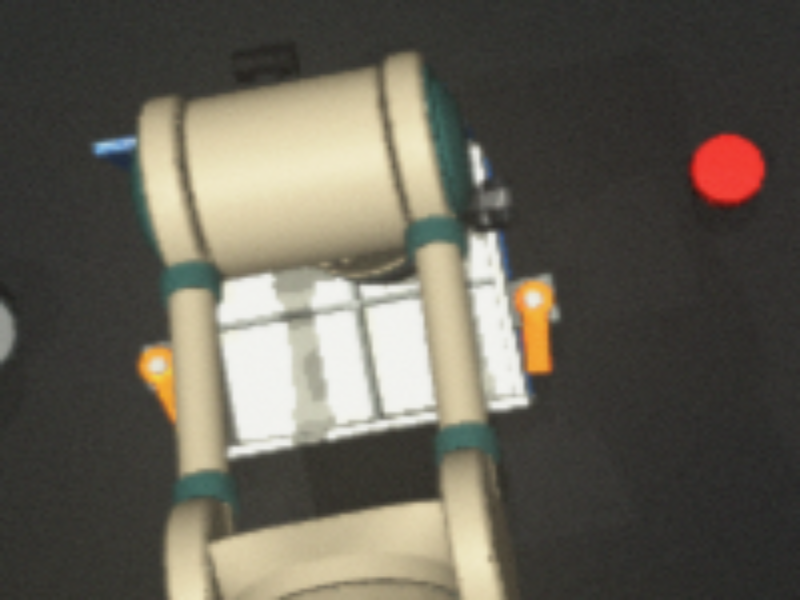

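The first jar hangs over the back-right pocket, and the wrist covers the lid's top edge in this view. I'll check the wrist's clearance to the lid in the depth data before descending.

```bash
python3 - <<'E'
from h import *
R=np.array([[.9857,.1685],[-.1685,.9857]])
for n in('top','scene'):
    im=grab(n); W=cloud(im).reshape(-1,3); px=im['pixels'].reshape(-1,3).astype(int)
    c=(W[:,:2]-[.472,.2005])@R.T
    hsv=cv2.cvtColor(im['pixels'],cv2.COLOR_BGR2HSV).reshape(-1,3)
    blue=(hsv[:,0]>100)&(hsv[:,0]<125)&(hsv[:,1]>130)&(abs(c[:,1])<.1)&(c[:,0]>.05)&(c[:,0]<.15)
    p=np.c_[c,W[:,2]]
    print(n,'blue',[(z,np.round(np.nanpercentile(p[blue&(abs(p[:,2]-z)<.01)][:,0],[5,50,95]),3)) for z in(.1,.15,.2,.23) if (blue&(abs(p[:,2]-z)<.01)).sum()>3], np.nanmax(p[blue][:,2]))
    arm=~blue&(abs(c[:,1])<.12)&(c[:,0]>-.08)&(c[:,0]<.2)
    for z in np.arange(.14,.42,.03):
        q=p[arm&(abs(p[:,2]-z)<.015)]
        if len(q)>5: print(' z%.2f'%z,len(q),np.round(np.percentile(q[:,0],[50,95,99.5]),3))
E
```

```text
top blue [] 0.23003157992501944
 z0.17 24 [0.025 0.09  0.091]
 z0.20 71 [0.091 0.135 0.137]
 z0.23 259 [0.096 0.134 0.136]
 z0.26 14 [-0.005 -0.003 -0.003]
 z0.29 30 [-0.004 -0.001  0.   ]
 z0.32 44 [-0.003  0.001  0.002]
 z0.35 28 [-0.002  0.002  0.003]
 z0.38 20 [-0.003 -0.     0.   ]
 z0.41 6 [-0.003 -0.001 -0.001]
scene blue [(0.1, array([0.09 , 0.091, 0.092])), (0.15, array([0.092, 0.093, 0.094])), (0.2, array([0.094, 0.095, 0.096])), (0.23, array([0.092, 0.096, 0.097]))] 0.23523642452809268
 z0.14 628 [0.051 0.093 0.094]
 z0.17 590 [0.093 0.095 0.096]
 z0.20 775 [0.094 0.11  0.136]
 z0.23 958 [0.095 0.132 0.137]
 z0.26 352 [0.053 0.068 0.069]
 z0.29 511 [0.054 0.068 0.069]
 z0.32 484 [0.054 0.067 0.068]
 z0.35 486 [0.053 0.065 0.067]
 z0.38 577 [0.055 0.065 0.066]
 z0.41 527 [0.055 0.065 0.066]
```

```bash
python3 -m pendant '[{"jaw":-0.3,"tx":0,"ty":0.1,"tz":-3,"ax":0,"ay":0,"az":0},{"jaw":-0.3,"tx":0,"ty":0.1,"tz":-6,"ax":0,"ay":0,"az":0},{"jaw":-0.3,"tx":0,"ty":0.1,"tz":-8,"ax":0,"ay":0,"az":0},{"jaw":-0.3,"tx":0,"ty":0.1,"tz":-9.0,"ax":0,"ay":0,"az":0},{"jaw":-0.3,"tx":0,"ty":0.1,"tz":-9.3,"ax":0,"ay":0,"az":0},{"jaw":-0.3,"tx":0,"ty":0.1,"tz":-9.4,"ax":0,"ay":0,"az":0},{"jaw":-0.3,"tx":0,"ty":0.1,"tz":-9.4,"ax":0,"ay":0,"az":0}]'
```

```text
clock: 15.42
position: [0.5088, 0.1634, 0.0263]
ee_rot: [0.0, -0.085, 0.996, -0.0]
contact_force: [-4.3, -1.5, 9.8]
width: 0.0413
gripper_force: 42.6
```

```bash
python3 -m pendant '[{"jaw":0.12,"tx":0,"ty":0,"tz":0,"ax":0,"ay":0,"az":0},{"jaw":0.12,"tx":0,"ty":0,"tz":0,"ax":0,"ay":0,"az":0},{"jaw":0.12,"tx":0,"ty":0,"tz":3,"ax":0,"ay":0,"az":0},{"jaw":0.12,"tx":0,"ty":0,"tz":7,"ax":0,"ay":0,"az":0},{"jaw":0.4,"tx":0,"ty":0,"tz":12,"ax":0,"ay":0,"az":0},{"jaw":0.4,"tx":0,"ty":-6,"tz":15,"ax":0,"ay":0,"az":0},{"jaw":0.4,"tx":-6,"ty":-10,"tz":15,"ax":0,"ay":0,"az":0},{"jaw":0.4,"tx":-12,"ty":-12,"tz":15,"ax":0,"ay":0,"az":0},{"jaw":0.4,"tx":-15,"ty":-12,"tz":15,"ax":0,"ay":0,"az":0},{"jaw":0.4,"tx":-15,"ty":-12,"tz":15,"ax":0,"ay":0,"az":0}]'; python3 look.py 4
```

```text
clock: 16.68
position: [0.3558, 0.0434, 0.174]
ee_rot: [-0.001, -0.084, 0.996, 0.0]
contact_force: [0.4, -0.3, -0.3]
width: 0.0597
gripper_force: 0.0
top [(np.float64(0.532), np.float64(-0.317), np.float64(41.963)), (np.float64(0.639), np.float64(-0.204), np.float64(42.571))]
scene [(np.float64(0.639), np.float64(-0.201), np.float64(43.012)), (np.float64(0.532), np.float64(-0.314), np.float64(43.141))]
[0.36003823 0.04351153 0.17467064] 0.05974916464113645 16.775
```

```bash
python3 -m pendant '[{"jaw":0.4,"tx":5,"ty":-4.5,"tz":0,"ax":0,"ay":0,"az":0},{"jaw":0.4,"tx":9.5,"ty":-8.5,"tz":0,"ax":0,"ay":0,"az":0},{"jaw":0.4,"tx":14,"ty":-12.5,"tz":0,"ax":0,"ay":0,"az":0},{"jaw":0.4,"tx":18.5,"ty":-16.5,"tz":0,"ax":0,"ay":0,"az":0},{"jaw":0.4,"tx":23,"ty":-20.5,"tz":0,"ax":0,"ay":0,"az":0},{"jaw":0.4,"tx":27.9,"ty":-24.6,"tz":-3,"ax":0,"ay":0,"az":0},{"jaw":0.4,"tx":27.9,"ty":-24.6,"tz":-7.5,"ax":0,"ay":0,"az":0},{"jaw":0.4,"tx":27.9,"ty":-24.6,"tz":-7.5,"ax":0,"ay":0,"az":0},{"jaw":0.4,"tx":27.9,"ty":-24.6,"tz":-7.5,"ax":0,"ay":0,"az":0},{"jaw":0.4,"tx":27.9,"ty":-24.6,"tz":-7.5,"ax":0,"ay":0,"az":0}]'; python3 -m pendant '[{"jaw":0.4,"tx":0,"ty":0,"tz":0,"ax":0,"ay":0,"az":0}]'
```

```text
clock: 18.02
position: [0.6393, -0.2023, 0.1016]
ee_rot: [0.002, -0.085, 0.996, -0.001]
contact_force: [0.2, 0.5, 0.4]
width: 0.0596
gripper_force: 0.0
clock: 18.15
position: [0.6388, -0.2023, 0.1013]
ee_rot: [0.002, -0.085, 0.996, -0.001]
contact_force: [0.4, -0.0, -0.3]
width: 0.0598
gripper_force: 0.0
```

```bash
python3 -m pendant '[{"jaw":0.4,"tx":0,"ty":0,"tz":-4,"ax":0,"ay":0,"az":0},{"jaw":0.4,"tx":0,"ty":0,"tz":-8.2,"ax":0,"ay":0,"az":0},{"jaw":0.4,"tx":0,"ty":0,"tz":-8.2,"ax":0,"ay":0,"az":0},{"jaw":-0.3,"tx":0,"ty":0,"tz":-8.2,"ax":0,"ay":0,"az":0},{"jaw":-0.3,"tx":0,"ty":0,"tz":-8.2,"ax":0,"ay":0,"az":0},{"jaw":-0.3,"tx":0,"ty":0,"tz":-8.2,"ax":0,"ay":0,"az":0},{"jaw":-0.3,"tx":0,"ty":0,"tz":-8.2,"ax":0,"ay":0,"az":0},{"jaw":-0.3,"tx":0,"ty":0,"tz":-3,"ax":0,"ay":0,"az":0},{"jaw":-0.3,"tx":0,"ty":0,"tz":3,"ax":0,"ay":0,"az":0},{"jaw":-0.3,"tx":0,"ty":0,"tz":5.5,"ax":0,"ay":0,"az":0}]' 40
```

```text
clock: 19.4
position: [0.6398, -0.2032, 0.1588]
ee_rot: [0.003, -0.085, 0.996, -0.002]
contact_force: [-0.6, 0.2, -0.6]
width: 0.0411
gripper_force: 40.8
```

```bash
python3 -m pendant '[{"jaw":-0.3,"tx":-3.5,"ty":4.5,"tz":0,"ax":0,"ay":0,"az":0},{"jaw":-0.3,"tx":-7,"ty":9,"tz":0,"ax":0,"ay":0,"az":0},{"jaw":-0.3,"tx":-10.5,"ty":14,"tz":0,"ax":0,"ay":0,"az":0},{"jaw":-0.3,"tx":-14,"ty":19,"tz":0,"ax":0,"ay":0,"az":0},{"jaw":-0.3,"tx":-17.5,"ty":24,"tz":0,"ax":0,"ay":0,"az":0},{"jaw":-0.3,"tx":-19.6,"ty":30,"tz":0,"ax":0,"ay":0,"az":0},{"jaw":-0.3,"tx":-19.6,"ty":35.5,"tz":0,"ax":0,"ay":0,"az":0},{"jaw":-0.3,"tx":-19.6,"ty":35.5,"tz":-3.7,"ax":0,"ay":0,"az":0},{"jaw":-0.3,"tx":-19.6,"ty":35.5,"tz":-3.7,"ax":0,"ay":0,"az":0},{"jaw":-0.3,"tx":-19.6,"ty":35.5,"tz":-3.7,"ax":0,"ay":0,"az":0}]'; python3 -m pendant '[{"jaw":-0.3,"tx":0,"ty":0,"tz":0,"ax":0,"ay":0,"az":0}]'
```

```text
clock: 20.65
position: [0.4425, 0.1522, 0.1179]
ee_rot: [0.0, -0.084, 0.996, 0.0]
contact_force: [-0.1, -0.4, 0.7]
width: 0.041
gripper_force: 41.0
clock: 20.78
position: [0.4431, 0.152, 0.1183]
ee_rot: [0.001, -0.084, 0.996, 0.0]
contact_force: [-0.1, -0.2, -1.3]
width: 0.0411
gripper_force: 41.0
```

```bash
python3 -m pendant '[{"jaw":-0.3,"tx":0,"ty":0,"tz":-3,"ax":0,"ay":0,"az":0},{"jaw":-0.3,"tx":0,"ty":0,"tz":-6,"ax":0,"ay":0,"az":0},{"jaw":-0.3,"tx":0,"ty":0,"tz":-8,"ax":0,"ay":0,"az":0},{"jaw":-0.3,"tx":0,"ty":0,"tz":-9.0,"ax":0,"ay":0,"az":0},{"jaw":-0.3,"tx":0,"ty":0,"tz":-9.3,"ax":0,"ay":0,"az":0},{"jaw":-0.3,"tx":0,"ty":0,"tz":-9.4,"ax":0,"ay":0,"az":0},{"jaw":-0.3,"tx":0,"ty":0,"tz":-9.4,"ax":0,"ay":0,"az":0}]'
```

```text
clock: 21.65
position: [0.4408, 0.1537, 0.0254]
ee_rot: [-0.001, -0.083, 0.997, 0.002]
contact_force: [-8.2, 8.3, 17.7]
width: 0.0413
gripper_force: 45.5
```

```bash
python3 -m pendant '[{"jaw":0.12,"tx":0,"ty":0,"tz":0.1,"ax":0,"ay":0,"az":0},{"jaw":0.12,"tx":0,"ty":0,"tz":0.1,"ax":0,"ay":0,"az":0},{"jaw":0.12,"tx":0,"ty":0,"tz":3,"ax":0,"ay":0,"az":0},{"jaw":0.12,"tx":0,"ty":0,"tz":7,"ax":0,"ay":0,"az":0},{"jaw":0.4,"tx":0,"ty":0,"tz":12,"ax":0,"ay":0,"az":0},{"jaw":0.4,"tx":0,"ty":-6,"tz":15,"ax":0,"ay":0,"az":0},{"jaw":0.4,"tx":-6,"ty":-12,"tz":15,"ax":0,"ay":0,"az":0},{"jaw":0.4,"tx":-10,"ty":-18,"tz":15,"ax":0,"ay":0,"az":0},{"jaw":0.4,"tx":-10,"ty":-18,"tz":15,"ax":0,"ay":0,"az":0},{"jaw":0.4,"tx":-10,"ty":-18,"tz":15,"ax":0,"ay":0,"az":0}]'; python3 look.py 5; python3 - <<'E'
import cv2
a=cv2.resize(cv2.imread('pics/top5.png')[215:345,180:310],(400,400),interpolation=2); b=cv2.resize(cv2.imread('pics/scene5.png')[110:240,310:440],(400,400),interpolation=2)
cv2.imwrite('pics/c5.png',cv2.hconcat([a,b]))
E
```

```text
clock: 22.9
position: [0.3412, -0.0292, 0.1741]
ee_rot: [0.001, -0.082, 0.997, -0.001]
contact_force: [-0.5, 0.4, 0.4]
width: 0.0598
gripper_force: 0.0
top [(np.float64(0.532), np.float64(-0.317), np.float64(42.201))]
scene [(np.float64(0.532), np.float64(-0.314), np.float64(43.141))]
[ 0.34290576 -0.02785637  0.17399968] 0.05982876631843184 23.0
```

View pics/c5.png

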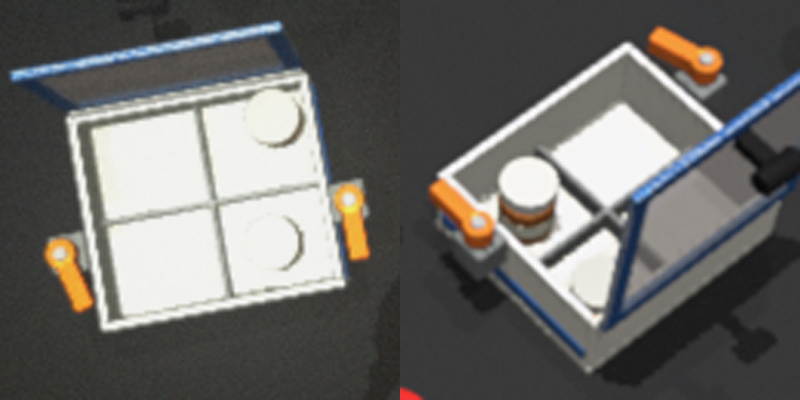

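Both packed jars stand in the right-hand pockets, with caps at (275,117) and (272,242) in the left crop. Next is the third jar at (0.532,-0.3155).

```bash
python3 -m pendant '[{"jaw":0.4,"tx":3.5,"ty":-5,"tz":0,"ax":0,"ay":0,"az":0},{"jaw":0.4,"tx":7,"ty":-10,"tz":0,"ax":0,"ay":0,"az":0},{"jaw":0.4,"tx":10.5,"ty":-15,"tz":0,"ax":0,"ay":0,"az":0},{"jaw":0.4,"tx":14,"ty":-20,"tz":0,"ax":0,"ay":0,"az":0},{"jaw":0.4,"tx":17.5,"ty":-25,"tz":0,"ax":0,"ay":0,"az":0},{"jaw":0.4,"tx":18.9,"ty":-28.7,"tz":-3,"ax":0,"ay":0,"az":0},{"jaw":0.4,"tx":18.9,"ty":-28.7,"tz":-7.3,"ax":0,"ay":0,"az":0},{"jaw":0.4,"tx":18.9,"ty":-28.7,"tz":-7.3,"ax":0,"ay":0,"az":0},{"jaw":0.4,"tx":18.9,"ty":-28.7,"tz":-7.3,"ax":0,"ay":0,"az":0},{"jaw":0.4,"tx":18.9,"ty":-28.7,"tz":-7.3,"ax":0,"ay":0,"az":0}]'; python3 - <<'E'
from h import *
im=grab('top'); R=np.array([[.9857,.1685],[-.1685,.9857]])
for u,v in((180+275*.325,215+117*.325),(180+272*.325,215+242*.325)): print(R@(ray(im,u,v,.058)[:2]-[.472,.2005]))
# rim corners from picture
for u,v in((67,117),(306,72),(345,285),(103,328)): print('rim',R@(ray(im,180+u*.325,215+v*.325,.066)[:2]-[.472,.2005]))
print(manip.get_state()['position'])
E
```

```text
clock: 24.25
position: [0.5325, -0.3145, 0.1023]
ee_rot: [0.002, -0.085, 0.996, -0.001]
contact_force: [0.2, 0.3, 1.1]
width: 0.0596
gripper_force: 0.0
[ 0.05227319 -0.06253243]
[-0.03934066 -0.04386814]
rim [0.08044848 0.08966323]
rim [ 0.08040118 -0.09194332]
rim [-0.08079703 -0.09210104]
rim [-0.07864613  0.08913086]
[ 0.53225385 -0.31453836  0.10227569]
```

```bash
python3 -m pendant '[{"jaw":0.4,"tx":0,"ty":-0.1,"tz":-4,"ax":0,"ay":0,"az":0},{"jaw":0.4,"tx":0,"ty":-0.1,"tz":-8.3,"ax":0,"ay":0,"az":0},{"jaw":0.4,"tx":0,"ty":-0.1,"tz":-8.3,"ax":0,"ay":0,"az":0},{"jaw":-0.3,"tx":0,"ty":-0.1,"tz":-8.3,"ax":0,"ay":0,"az":0},{"jaw":-0.3,"tx":0,"ty":-0.1,"tz":-8.3,"ax":0,"ay":0,"az":0},{"jaw":-0.3,"tx":0,"ty":-0.1,"tz":-8.3,"ax":0,"ay":0,"az":0},{"jaw":-0.3,"tx":0,"ty":-0.1,"tz":-8.3,"ax":0,"ay":0,"az":0},{"jaw":-0.3,"tx":0,"ty":-0.1,"tz":-3,"ax":0,"ay":0,"az":0},{"jaw":-0.3,"tx":0,"ty":-0.1,"tz":3,"ax":0,"ay":0,"az":0},{"jaw":-0.3,"tx":0,"ty":-0.1,"tz":5.5,"ax":0,"ay":0,"az":0}]' 40
```

```text
clock: 25.55
position: [0.5326, -0.3166, 0.1597]
ee_rot: [0.003, -0.085, 0.996, -0.002]
contact_force: [-0.6, -1.2, -1.5]
width: 0.0412
gripper_force: 41.0
```

```bash
python3 -m pendant '[{"jaw":-0.3,"tx":-2.6,"ty":5,"tz":0,"ax":0,"ay":0,"az":0},{"jaw":-0.3,"tx":-5.2,"ty":10.5,"tz":0,"ax":0,"ay":0,"az":0},{"jaw":-0.3,"tx":-7.8,"ty":16,"tz":0,"ax":0,"ay":0,"az":0},{"jaw":-0.3,"tx":-10.4,"ty":21.5,"tz":0,"ax":0,"ay":0,"az":0},{"jaw":-0.3,"tx":-10.4,"ty":27.5,"tz":0,"ax":0,"ay":0,"az":0},{"jaw":-0.3,"tx":-10.4,"ty":33.5,"tz":0,"ax":0,"ay":0,"az":0},{"jaw":-0.3,"tx":-10.4,"ty":39.5,"tz":0,"ax":0,"ay":0,"az":0},{"jaw":-0.3,"tx":-10.4,"ty":45.5,"tz":0,"ax":0,"ay":0,"az":0},{"jaw":-0.3,"tx":-10.4,"ty":51,"tz":0,"ax":0,"ay":0,"az":0},{"jaw":-0.3,"tx":-10.4,"ty":55.2,"tz":0,"ax":0,"ay":0,"az":0}]'; python3 -m pendant '[{"jaw":-0.3,"tx":0,"ty":0,"tz":-3.7,"ax":0,"ay":0,"az":0},{"jaw":-0.3,"tx":0,"ty":0,"tz":-3.7,"ax":0,"ay":0,"az":0},{"jaw":-0.3,"tx":0,"ty":0,"tz":-3.7,"ax":0,"ay":0,"az":0},{"jaw":-0.3,"tx":0,"ty":0,"tz":-3.7,"ax":0,"ay":0,"az":0}]'
```

```text
clock: 26.8
position: [0.4266, 0.2389, 0.1556]
ee_rot: [0.001, -0.085, 0.996, 0.0]
contact_force: [1.3, -0.3, -2.2]
width: 0.0412
gripper_force: 41.2
clock: 27.3
position: [0.428, 0.2364, 0.1194]
ee_rot: [0.001, -0.084, 0.996, 0.0]
contact_force: [0.3, -0.3, -1.1]
width: 0.041
gripper_force: 41.3
```

```bash
python3 -m pendant '[{"jaw":-0.3,"tx":0,"ty":0,"tz":-3,"ax":0,"ay":0,"az":0},{"jaw":-0.3,"tx":0,"ty":0,"tz":-6,"ax":0,"ay":0,"az":0},{"jaw":-0.3,"tx":0,"ty":0,"tz":-8,"ax":0,"ay":0,"az":0},{"jaw":-0.3,"tx":0,"ty":0,"tz":-9.0,"ax":0,"ay":0,"az":0},{"jaw":-0.3,"tx":0,"ty":0,"tz":-9.3,"ax":0,"ay":0,"az":0},{"jaw":-0.3,"tx":0,"ty":0,"tz":-9.3,"ax":0,"ay":0,"az":0}]'; python3 -m pendant '[{"jaw":0.12,"tx":0,"ty":0,"tz":0.1,"ax":0,"ay":0,"az":0},{"jaw":0.12,"tx":0,"ty":0,"tz":0.1,"ax":0,"ay":0,"az":0},{"jaw":0.12,"tx":0,"ty":0,"tz":3,"ax":0,"ay":0,"az":0},{"jaw":0.12,"tx":0,"ty":0,"tz":7,"ax":0,"ay":0,"az":0},{"jaw":0.2,"tx":0,"ty":0,"tz":12,"ax":0,"ay":0,"az":0},{"jaw":0.2,"tx":-5,"ty":-6,"tz":18,"ax":0,"ay":0,"az":0},{"jaw":0.2,"tx":-8,"ty":-12,"tz":22,"ax":0,"ay":0,"az":0},{"jaw":0.2,"tx":-8,"ty":-17,"tz":25,"ax":0,"ay":0,"az":0},{"jaw":0.2,"tx":-8,"ty":-22,"tz":25,"ax":0,"ay":0,"az":0},{"jaw":0.2,"tx":-8,"ty":-22,"tz":25,"ax":0,"ay":0,"az":0}]'; python3 look.py 6; python3 - <<'E'
import cv2
a=cv2.resize(cv2.imread('pics/top6.png')[215:345,180:310],(400,400),interpolation=2); b=cv2.resize(cv2.imread('pics/scene6.png')[110:350,150:470],(400,300),interpolation=2)
b=cv2.copyMakeBorder(b,0,100,0,0,0)
cv2.imwrite('pics/c6.png',cv2.hconcat([a,b]))
E
```

```text
clock: 28.05
position: [0.4276, 0.2365, 0.0257]
ee_rot: [0.001, -0.085, 0.996, 0.0]
contact_force: [0.1, -1.5, -1.7]
width: 0.0412
gripper_force: 41.6
clock: 29.3
position: [0.3477, 0.0149, 0.2771]
ee_rot: [0.003, -0.083, 0.997, -0.0]
contact_force: [0.5, 0.4, 0.5]
width: 0.0511
gripper_force: 0.0
top []
scene []
[0.34811479 0.01501179 0.27670809] 0.05106427910873063 29.4
```

View pics/c6.png

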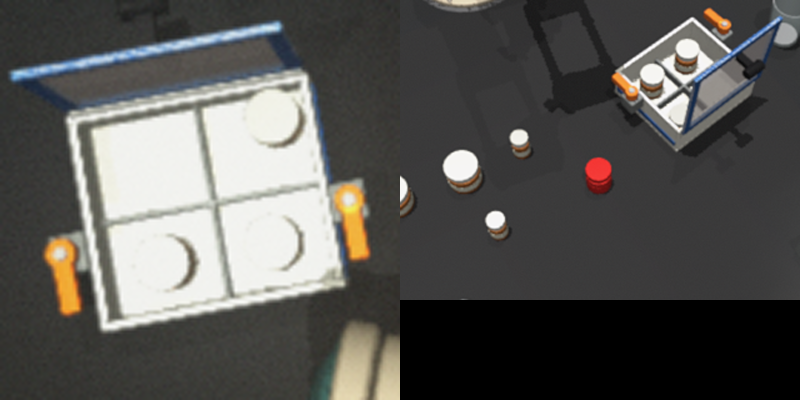

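All three jars stand in the case, with caps at (165,262), (272,242) and (275,117) in the left crop. Both buttons are clear. I'll check cap heights by depth, then go back to the handle.

```bash
python3 - <<'E'
from h import *
im=grab('top'); W=cloud(im)
for u,v in((275,117),(272,242),(165,262),(150,160)):
    U=int(180+u*.325);V=int(215+v*.325); p=W[V-4:V+5,U-4:U+5]; print(np.round(np.nanmedian(p,(0,1)),4),np.nanstd(p[...,2]))
print(manip.get_state()['position'])
E
python3 -m pendant '[{"jaw":0.2,"tx":6,"ty":3,"tz":1.2,"ax":0,"ay":0,"az":0},{"jaw":0.2,"tx":11,"ty":7,"tz":1.2,"ax":0,"ay":0,"az":0},{"jaw":0.2,"tx":16,"ty":11,"tz":1.2,"ax":0,"ay":0,"az":0},{"jaw":0.2,"tx":21,"ty":15,"tz":1.2,"ax":0,"ay":0,"az":0},{"jaw":0.2,"tx":24,"ty":19,"tz":1.2,"ax":0,"ay":0,"az":0},{"jaw":0.2,"tx":25.9,"ty":21,"tz":1.2,"ax":0,"ay":0,"az":0},{"jaw":0.2,"tx":25.9,"ty":21,"tz":1.2,"ax":0,"ay":0,"az":0},{"jaw":0.2,"tx":25.9,"ty":21,"tz":1.2,"ax":0,"ay":0,"az":0}]'; python3 -m pendant '[{"jaw":0.2,"tx":0,"ty":0,"tz":0,"ax":0,"ay":0,"az":0}]'
```

```text
[0.5342 0.1485 0.0571] 0.002958353991993249
[0.4422 0.1515 0.0577] 0.002939017987618577
[0.4276 0.2319 0.058 ] 0.0027972751133204603
[0.5069 0.2525 0.0055] 0.0027679212290054036
[0.34782063 0.01637033 0.27595792]
clock: 30.45
position: [0.6049, 0.2274, 0.2865]
ee_rot: [-0.001, -0.085, 0.996, -0.0]
contact_force: [0.3, 0.4, -0.7]
width: 0.0517
gripper_force: 0.0
clock: 30.58
position: [0.605, 0.2262, 0.2875]
ee_rot: [-0.0, -0.085, 0.996, 0.0]
contact_force: [0.0, -0.7, 0.4]
width: 0.0512
gripper_force: 0.0
```

```bash
python3 -m pendant '[{"jaw":0.2,"tx":0.2,"ty":-0.1,"tz":-4,"ax":0,"ay":0,"az":0},{"jaw":0.2,"tx":0.2,"ty":-0.1,"tz":-8,"ax":0,"ay":0,"az":0},{"jaw":0.2,"tx":0.2,"ty":-0.1,"tz":-9.8,"ax":0,"ay":0,"az":0},{"jaw":0.2,"tx":0.2,"ty":-0.1,"tz":-9.8,"ax":0,"ay":0,"az":0},{"jaw":-0.5,"tx":0.2,"ty":-0.1,"tz":-9.8,"ax":0,"ay":0,"az":0},{"jaw":-0.5,"tx":0.2,"ty":-0.1,"tz":-9.8,"ax":0,"ay":0,"az":0},{"jaw":-0.5,"tx":0.2,"ty":-0.1,"tz":-9.8,"ax":0,"ay":0,"az":0},{"jaw":-0.5,"tx":0.2,"ty":-0.1,"tz":-9.8,"ax":0,"ay":0,"az":0}]' 60
```

```text
clock: 31.58
position: [0.609, 0.2257, 0.1909]
ee_rot: [0.002, -0.085, 0.996, 0.0]
contact_force: [0.2, 0.4, 6.1]
width: 0.0305
gripper_force: 59.5
```

```bash
python3 -m pendant '[{"jaw":-0.5,"tx":-1.5,"ty":-0.26,"tz":0.4,"ax":0,"ay":0,"az":0},{"jaw":-0.5,"tx":-4.1,"ty":-0.7,"tz":0.9,"ax":0,"ay":0,"az":0},{"jaw":-0.5,"tx":-6.7,"ty":-1.15,"tz":0.9,"ax":0,"ay":0,"az":0},{"jaw":-0.5,"tx":-9.3,"ty":-1.6,"tz":0.4,"ax":0,"ay":0,"az":0},{"jaw":-0.5,"tx":-11.8,"ty":-2.0,"tz":-0.5,"ax":0,"ay":0,"az":0},{"jaw":-0.5,"tx":-14.0,"ty":-2.4,"tz":-1.9,"ax":0,"ay":0,"az":0},{"jaw":-0.5,"tx":-14.0,"ty":-2.4,"tz":-1.9,"ax":0,"ay":0,"az":0}]'
```

```text
clock: 32.45
position: [0.4657, 0.2014, 0.1706]
ee_rot: [-0.001, -0.085, 0.996, 0.0]
contact_force: [-6.1, -0.6, 7.3]
width: 0.0303
gripper_force: 69.7
```

```bash
python3 -m pendant '[{"jaw":-0.5,"tx":-1.9,"ty":-0.34,"tz":-1.7,"ax":0,"ay":0,"az":0},{"jaw":-0.5,"tx":-3.5,"ty":-0.6,"tz":-3.8,"ax":0,"ay":0,"az":0},{"jaw":-0.5,"tx":-4.8,"ty":-0.8,"tz":-6.1,"ax":0,"ay":0,"az":0},{"jaw":-0.5,"tx":-5.4,"ty":-0.9,"tz":-7.5,"ax":0,"ay":0,"az":0},{"jaw":-0.5,"tx":-5.6,"ty":-1.0,"tz":-8.6,"ax":0,"ay":0,"az":0},{"jaw":-0.5,"tx":-5.6,"ty":-1.0,"tz":-8.8,"ax":0,"ay":0,"az":0},{"jaw":-0.5,"tx":-5.6,"ty":-1.0,"tz":-8.8,"ax":0,"ay":0,"az":0}]'
```

```text
clock: 33.33
position: [0.4116, 0.1922, 0.0865]
ee_rot: [-0.0, -0.084, 0.996, 0.001]
contact_force: [-13.3, -1.1, 40.4]
width: 0.0304
gripper_force: 76.9
```

```bash
python3 -m pendant '[{"jaw":-0.5,"tx":0,"ty":0,"tz":0.2,"ax":0,"ay":0,"az":0},{"jaw":0.2,"tx":0,"ty":0,"tz":0.2,"ax":0,"ay":0,"az":0},{"jaw":0.2,"tx":0,"ty":0,"tz":0.2,"ax":0,"ay":0,"az":0},{"jaw":0.2,"tx":0,"ty":0,"tz":5,"ax":0,"ay":0,"az":0},{"jaw":0.2,"tx":0,"ty":0,"tz":8,"ax":0,"ay":0,"az":0},{"jaw":-1,"tx":-1.6,"ty":6,"tz":8,"ax":0,"ay":0,"az":0},{"jaw":-1,"tx":-1.6,"ty":12,"tz":8,"ax":0,"ay":0,"az":0},{"jaw":-1,"tx":-1.6,"ty":13.6,"tz":8,"ax":0,"ay":0,"az":0},{"jaw":-1,"tx":-1.6,"ty":13.6,"tz":8,"ax":0,"ay":0,"az":0},{"jaw":-1,"tx":-1.6,"ty":13.6,"tz":8,"ax":0,"ay":0,"az":0}]' 40; python3 - <<'E'
from h import *
A=[]
for n in('top','scene'):
    im=grab(n); u,v=map(int,proj(im,(.45,.2,.07))); A.append(cv2.resize(im['pixels'][v-75:v+75,u-75:u+75],(400,400)))
    for o in orange(im): print(n,np.round(o[0]),np.round(o[1][0],3),np.round(o[1][1],3),np.round(o[1][2],1))
cv2.imwrite('pics/c7.png',cv2.hconcat(A)); print(manip.get_state()['position'])
E
```

```text
clock: 34.58
position: [0.3958, 0.3261, 0.1615]
ee_rot: [-0.001, -0.084, 0.996, -0.001]
contact_force: [0.4, -0.5, -0.9]
width: -0.0001
gripper_force: 0.0
top [201. 303.] [0.419 0.301] [0.051 0.019] 6.3
top [294. 285.] [0.455 0.09 ] [0.053 0.019] 6.0
top [588. 236.] [ 0.554 -0.576] [0.059 0.054] 88.9
scene [ 32. 367.] [ 0.53  -0.565] [0.058 0.059] 73.2
scene [330. 178.] [0.455 0.091] [0.056 0.019] 8.7
scene [404. 125.] [0.418 0.304] [0.053 0.019] 5.3
[0.39597522 0.32610459 0.16185761]
```

View pics/c7.png

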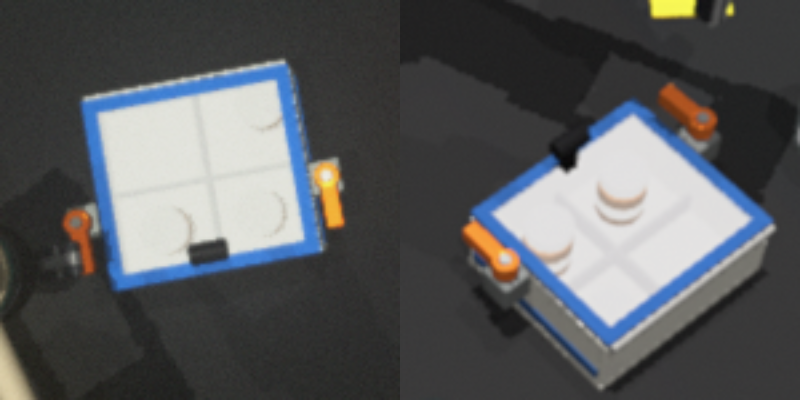

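```bash
python3 -m pendant '[{"jaw":-1,"tx":0,"ty":0.25,"tz":-4,"ax":0,"ay":0,"az":0},{"jaw":-1,"tx":0,"ty":0.25,"tz":-7,"ax":0,"ay":0,"az":0},{"jaw":-1,"tx":0,"ty":0.25,"tz":-8.0,"ax":0,"ay":0,"az":0},{"jaw":-1,"tx":0,"ty":0.25,"tz":-8.0,"ax":0,"ay":0,"az":0},{"jaw":-1,"tx":0,"ty":0.25,"tz":-8.0,"ax":0,"ay":0,"az":0}]'; python3 -m pendant '[{"jaw":-1,"tx":-0.2,"ty":-1.2,"tz":0,"ax":0,"ay":0,"az":0},{"jaw":-1,"tx":-0.2,"ty":-2.5,"tz":0,"ax":0,"ay":0,"az":0},{"jaw":-1,"tx":0.1,"ty":-3.9,"tz":0,"ax":0,"ay":0,"az":0},{"jaw":-1,"tx":1.1,"ty":-5.3,"tz":0,"ax":0,"ay":0,"az":0},{"jaw":-1,"tx":2.3,"ty":-6.2,"tz":0,"ax":0,"ay":0,"az":0},{"jaw":-1,"tx":2.7,"ty":-6.2,"tz":0,"ax":0,"ay":0,"az":0},{"jaw":-1,"tx":2.9,"ty":-6.2,"tz":0,"ax":0,"ay":0,"az":0},{"jaw":-1,"tx":2.9,"ty":-6.2,"tz":0,"ax":0,"ay":0,"az":0}]'
```

```text
clock: 35.3
position: [0.397, 0.3304, 0.0833]
ee_rot: [0.001, -0.085, 0.996, 0.001]
contact_force: [0.4, 0.9, 0.6]
width: 0.0001
gripper_force: 0.0
clock: 36.3
position: [0.4226, 0.2662, 0.0813]
ee_rot: [-0.003, -0.085, 0.996, -0.002]
contact_force: [-4.4, -3.5, 3.3]
width: -0.0002
gripper_force: 2.7
```

```bash
python3 -m pendant '[{"jaw":-1,"tx":-1,"ty":-0.2,"tz":0,"ax":0,"ay":0,"az":0},{"jaw":-1,"tx":-1,"ty":-0.2,"tz":4,"ax":0,"ay":0,"az":0},{"jaw":-1,"tx":-1,"ty":-4,"tz":8,"ax":0,"ay":0,"az":0},{"jaw":-1,"tx":0,"ty":-10,"tz":8,"ax":0,"ay":0,"az":0},{"jaw":-1,"tx":1,"ty":-16,"tz":8,"ax":0,"ay":0,"az":0},{"jaw":-1,"tx":1.9,"ty":-21.2,"tz":8,"ax":0,"ay":0,"az":0},{"jaw":-1,"tx":1.9,"ty":-21.2,"tz":8,"ax":0,"ay":0,"az":0},{"jaw":-1,"tx":1.9,"ty":-21.2,"tz":3,"ax":0,"ay":0,"az":0},{"jaw":-1,"tx":1.9,"ty":-21.2,"tz":3,"ax":0,"ay":0,"az":0},{"jaw":-1,"tx":1.9,"ty":-21.2,"tz":3,"ax":0,"ay":0,"az":0}]'
```

```text
clock: 37.55
position: [0.4447, 0.057, 0.1129]
ee_rot: [0.001, -0.085, 0.996, 0.0]
contact_force: [-0.7, -0.1, 0.5]
width: 0.0003
gripper_force: 0.0
```

```bash
python3 -m pendant '[{"jaw":-1,"tx":-0.25,"ty":-0.25,"tz":-2,"ax":0,"ay":0,"az":0},{"jaw":-1,"tx":-0.25,"ty":-0.25,"tz":-3.1,"ax":0,"ay":0,"az":0},{"jaw":-1,"tx":-0.25,"ty":-0.25,"tz":-3.1,"ax":0,"ay":0,"az":0},{"jaw":-1,"tx":-0.25,"ty":-0.25,"tz":-3.1,"ax":0,"ay":0,"az":0}]'; python3 -m pendant '[{"jaw":-1,"tx":-0.5,"ty":1.1,"tz":0,"ax":0,"ay":0,"az":0},{"jaw":-1,"tx":-1.0,"ty":2.3,"tz":0,"ax":0,"ay":0,"az":0},{"jaw":-1,"tx":-1.2,"ty":3.7,"tz":0,"ax":0,"ay":0,"az":0},{"jaw":-1,"tx":-0.7,"ty":5.3,"tz":0,"ax":0,"ay":0,"az":0},{"jaw":-1,"tx":0.1,"ty":6.6,"tz":0,"ax":0,"ay":0,"az":0},{"jaw":-1,"tx":0.6,"ty":6.8,"tz":0,"ax":0,"ay":0,"az":0},{"jaw":-1,"tx":0.8,"ty":6.8,"tz":0,"ax":0,"ay":0,"az":0},{"jaw":-1,"tx":0.8,"ty":6.8,"tz":0,"ax":0,"ay":0,"az":0}]'; python3 -m pendant '[{"jaw":-1,"tx":-1,"ty":-0.2,"tz":0,"ax":0,"ay":0,"az":0},{"jaw":-1,"tx":-1,"ty":-0.2,"tz":5,"ax":0,"ay":0,"az":0},{"jaw":-1,"tx":-7,"ty":-4,"tz":10,"ax":0,"ay":0,"az":0},{"jaw":-1,"tx":-10,"ty":-10,"tz":12,"ax":0,"ay":0,"az":0},{"jaw":-1,"tx":-10,"ty":-16,"tz":12,"ax":0,"ay":0,"az":0},{"jaw":-1,"tx":-10,"ty":-20,"tz":12,"ax":0,"ay":0,"az":0},{"jaw":-1,"tx":-10,"ty":-20,"tz":12,"ax":0,"ay":0,"az":0}]'; python3 - <<'E'
from h import *
A=[]
for n in('top','scene'):
    im=grab(n); u,v=map(int,proj(im,(.47,.2,.07))); A.append(cv2.resize(im['pixels'][v-65:v+65,u-65:u+65],(400,400)))
    for o in orange(im): print(n,np.round(o[0]),np.round(o[1][0],3),np.round(o[1][1],3),np.round(o[1][2],1))
cv2.imwrite('pics/c8.png',cv2.hconcat(A))
E
```

```text
clock: 38.05
position: [0.4423, 0.0538, 0.0818]
ee_rot: [0.001, -0.085, 0.996, -0.0]
contact_force: [-0.1, 0.1, 0.1]
width: 0.0002
gripper_force: 0.0
clock: 39.05
position: [0.4468, 0.1224, 0.0803]
ee_rot: [-0.003, -0.084, 0.996, 0.001]
contact_force: [-5.8, 2.4, 1.7]
width: 0.0002
gripper_force: 2.4
clock: 39.92
position: [0.35, -0.0832, 0.2019]
ee_rot: [0.001, -0.08, 0.997, -0.002]
contact_force: [-0.3, 0.1, 0.2]
width: 0.0
gripper_force: 0.0
top [ 51. 472.] [0.064 0.62 ] [0.019 0.079] 10.5
top [206. 296.] [0.436 0.286] [0.018 0.052] 3.1
top [286. 281.] [0.47  0.108] [0.02 0.05] 2.6
top [588. 236.] [ 0.554 -0.576] [0.059 0.054] 88.9
scene [ 32. 367.] [ 0.53  -0.565] [0.058 0.059] 73.2
scene [340. 179.] [0.471 0.11 ] [0.022 0.052] 1.8
scene [404. 133.] [0.44 0.29] [0.021 0.058] 18.6
```

View pics/c8.png

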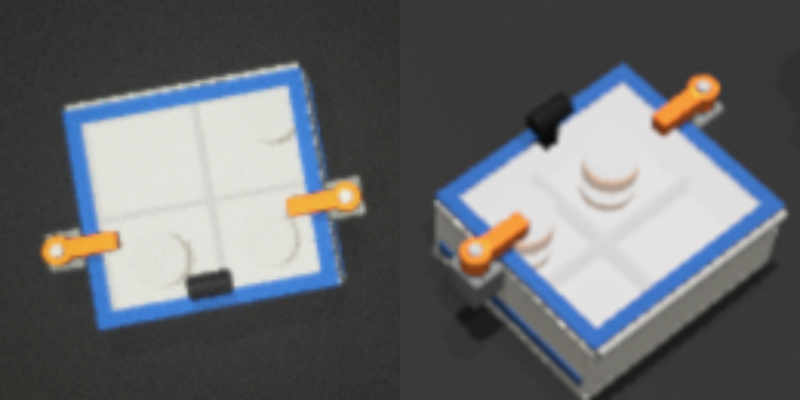

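The lid is shut and both buttons lie across it, with the same pixel positions as at the start: (206,296) and (286,281). Handing in.

```bash
python3 -c "
from rig import manip
print(manip.sign_off())"
```

```text
the job is handed in; nothing more can be done
None
```

I packed all three 42 mm jars found on the bench upright in the case, shut the lid, turned both buttons back across it and handed the job in at about 40 s; `sign_off()` gave no verdict, but the last pictures show the case secured.

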